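# Gauge the espagnolette gearbox, then hold the gauge over the keep

## Robot

A 6-joint arm with a two-finger parallel gripper is mounted at the origin on the work surface. World frame = base frame: x ahead of the robot, y to its left, z up, the work surface at z = 0. Lengths are in m, angles in rad, forces in N, time in s.
With the tool pointing down it reaches from about 0.375 to 0.925 m from the base axis. Payload 5.7 kg.
Tool frame: the origin (TCP) lies midway between the tips of the shut fingers; the grasp point (between the pads) lies 19 mm behind it; z points along the fingers, y is the line along which they close (so a half turn about z gives the same grasp; the last joint's range is limited). The gripper opens to 88 mm and grips with 3 to 60 N. Pads are 20 mm wide; open, the fingers measure 115 mm over their backs; the gripper's body (75 mm by 178 mm) begins 61 mm behind the grasp point.
Start: joints at [0.999, 0.359, 1.51, -0, 1.272, -0.115], TCP at [0.265, 0.538, 0.223] pointing down, gripper open.
Joint ranges: [-2.97, 2.97], [-1.01, 2.36], [0.21, 2.38], [-0.96, 4.11], [0.2, 2.71], [-2.98, 2.98]. Speed limits (rad/s): [2.39, 2.39, 3.14, 3.14, 3.14, 3.14].

## Interface

Orientations are given as a unit quaternion [x, y, z, w].
In Python, from bench import move_ptp, servo_line, goto_joints, move_gripper, sleep, inverse_kinematics, capture, PlanningError, close_job, spot_in, silhouettes, current_clock, current_joint_pos, current_qvel, current_joint_torque, current_position, current_orientation, current_force, current_torque, current_finger_gap, current_grip_force gives the robot as it stands. Calls block until the motion is done:
- move_ptp(position, orientation): joint-space move of the TCP to a pose.
- servo_line(position, orientation=None, rate=0.15, contact_N=None): straight line of the TCP; orientation=None keeps the orientation; rate is the mean speed in m/s. With contact_N (N) it stops when the force on the tool has changed by that much, and returns True; else False.
- goto_joints(angles): joint-space move.
- move_gripper(opening): finger opening in m; the grip force is fixed at half the most; returns when the fingers have stopped.
- sleep(seconds).
- inverse_kinematics(position, orientation): joint angles nearest the present ones, or None.
- capture(name): name is "scene" or "side" or "wrist"; returns a dict with "image" (480x640x3 uint8, blue, green, red), "range_z" (480x640 float32, m along the optical axis (not along the pixel's ray), 0 where there is no reading), "intrinsics" (3x3 intrinsics, pixels), "k1" (the pictures are not rectified: a ray, as slopes to the right and down, at radius r is drawn at 1 + k1 r^2 times it, then the intrinsics apply), "R" (3x3) and "t" (3): a world point X has camera coordinates R X + t. Camera axes: x right, y down, z forward; pixel columns grow to the right and rows downward; lengths in m; the calibration is good to about 2 mm. A picture is of the moment at which its call begins.
A pose or a line that the arm cannot do raises PlanningError and nothing moves.
- close_job(): hands the job in; it is judged then, once.
Trained networks look in the newest picture that a camera, given by its name, has taken for a name from the list of things; names that differ only in an ending like _2 or _b are one class to them, and where a whole thing is asked for, a point or a joint stands for the part that bears it (a point fixed in the world has none). Each returns a list of dicts, best first, with "conf" (0 to 1); they miss things now and then, are a little off and sometimes report something else, mostly with a low value. They report only what shows in the picture. A call takes as long as a camera call. They do not tell look-alikes from the thing itself.
- spot_in(camera, query): "xy" ([column, row] in pixels, amid what is visible of it).
- silhouettes(camera, query): "region" (480x640 bool, what is visible of it) and "xy" ([column, row] in pixels, amid what is visible of it).
Readings, each from a call of its own:
- current_clock(): time.
- current_joint_pos(): joint angles.
- current_qvel(): joint speeds.
- current_joint_torque(): joint torques, N m.
- current_position(): TCP position.
- current_orientation(): TCP orientation.
- current_force(): force on the tool from outside, world axes, zero at the start.
- current_torque(): the same for the moment, N m.
- current_finger_gap(): finger opening in m.
- current_grip_force(): force on a finger pad.
Only numpy, scipy, OpenCV 4.12 (cv2) and the standard library are available. Lean on these libraries where they do the work, as an engineer would, in place of code of your own. Each camera call takes 0.05 s, during which the arm holds its last target. There are 200 camera calls.

## Task

Take the depth gauge out of its walnut holder and push its blade straight down into the slot on top of the black gearbox until the shoulder is home on the face, still holding it. Draw it out, carry it over the low walnut peg rail and stop with the blade hanging upright about one centimetre above the slot of the keep plate, centred on it and lined up with it as if about to go in, without the gauge ever touching the keep or anything touching the rail. Leave the other hardware where it is; finish while still holding the gauge there, do not put it down or let go.

Things in the scene. Friction and masses are not known exactly. Their poses are not given: they have to be found in the camera images.
- gauge: Depth gauge, 130 g, upright in the holder. Steel blade pointing down (22 mm wide along x, 4 mm thick along y, 35 mm long), steel shoulder plate above it (40 x 20 x 8 mm), then a grey grip (30 mm along x, 16 mm along y, 46 mm tall) to pinch across its 16 mm; grip top 54 mm above the origin. Origin: centre of the shoulder's underside, where the blade begins; z up along the grip.
- gauge_tip (a point): Lower end of the gauge's blade, 35 mm below the gauge's origin; same axes.
- holder: Fixed walnut block 90 (x) x 64 (y) x 50 mm tall with a loose slot (30 x 10.5 mm, 42 mm deep, long along x) in its top; the gauge's shoulder rests on the top. Nearer the robot than the rail, on the left or the right. Origin: centre of underside.
- gearbox: Black espagnolette gearbox, fixed on edge between two walnut strips (100 mm long, 20 mm high; 56 mm wide overall), 140 (x) x 30 (y) x 60 mm tall, with a thin steel strip either side of the slot on top and a round steel spindle boss in its side. Nearer the robot than the rail, on the other side from the holder. Origin: centre of underside.
- gearbox_slot (a point): Centre of the mouth of the slot in the gearbox's top face, 60 mm above the table. The slot is 28 mm long along x, 8 mm wide along y, 47 mm deep, straight down; its edges are chamfered 1.5 mm. Same axes as the gearbox.
- keep: Fixed keep: white sash offcut 120 (x) x 56 (y) x 18 mm with a steel plate 100 x 34 x 12 mm on top, 30 mm tall in all. It lies beyond the rail. Origin: centre of underside.
- keep_slot (a point): Centre of the mouth of the slot in the keep's steel plate, on its top face 30 mm above the table; slot 28 mm long along x, 8 mm wide along y. Same axes as the keep.
- rail: Fixed low walnut peg rail with brass stays hung level on it, running along its y between the near things and the keep: 560 mm long, pegs up to 105 mm above the table, about 55 mm deep at its feet, reaching 26 mm towards the robot. Origin: on the table under its middle.
- stay_pin: Bystander: bronze stay pin, 60 x 22 mm foot, 23 mm tall, between holder and gearbox. Origin: centre of underside.
- tilt_handle: Bystander: white tilt-turn window handle, about 140 mm long, 54 mm tall, to the right of the keep. Origin: underside of its foot.
- sash_pulley: Bystander: copper sash pulley, 110 x 28 mm plate, 54 mm tall, to the left of the keep. Origin: centre of underside.
- butt_hinge: Bystander: open steel hinge lying flat, 78 x 102 mm, 10 mm tall, far left. Origin: centre of underside.
- packers: Bystander: stack of glazing packers, 100 x 30 mm, 25 mm tall, far right. Origin: centre of underside.
- screw_jar: Bystander: glass jar, 64 mm diameter, 75 mm tall, off the left end of the rail. Origin: centre of underside.
- tape_roll: Bystander: roll of tape lying flat, 90 mm diameter, 19 mm tall, off the right end of the rail. Origin: centre of underside.
Not all that is in view belongs to the job. Leave any green look-alike of the keep alone.

How it is judged:
On the way, in this order (a step that is already met when the one before it is completed fails the run):
1. the blade is in the gearbox's slot with the shoulder home on the face, the gripper holding the gauge (z of gauge in the frame of gearbox_slot between -0.004 and 0.004 m and horizontal distance between gauge and gearbox_slot below 0.008 m and angle between gauge's own z axis and vertical below 0.1 rad and contact force between the fingers and gauge above 1 N), for 0.2 s.
2. the gauge passes over the rail, blade above the pegs (height (world z) of gauge_tip above 0.105 m and x of gauge_tip in the frame of rail between -0.03 and 0.03 m and y of gauge_tip in the frame of rail between -0.28 and 0.28 m and contact force between the fingers and gauge above 1 N).
At the end, for the whole second after the job is handed in: The gripper holds the gauge still, upright within 0.1 rad, its blade tip 3 to 20 mm above the keep plate's face and within 6 mm horizontally of the slot's centre, blade width in line with the slot within 0.12 rad, touching neither keep nor rail (z of gauge_tip in the frame of keep_slot between 0.003 and 0.02 m and horizontal distance between gauge_tip and keep_slot below 0.006 m and angle between the x axis of gauge and the x axis of keep, either way round below 0.12 rad and angle between gauge's own z axis and vertical below 0.1 rad and contact force between the fingers and gauge above 1 N and contact force between gauge and keep below 0.1 N and contact force between gauge and rail below 0.1 N and linear speed of gauge below 0.02 m/s); the arm keeps its last pose, push and grip.
It fails at once if the gauge touches the keep (contact force between gauge and keep above 0.5 N).
It fails at once if the gauge or the robot touches the rail (contact force between any of gauge, the arm, the fingers and rail above 1 N).
It fails at once if another piece of hardware is moved more than 15 mm (distance of any of stay_pin, tilt_handle, sash_pulley, butt_hinge, packers, screw_jar, tape_roll from where it was at the start of the episode above 0.015 m).
It also fails if it takes over 58 s, if anything falls off the work surface, if the arm or the gripper's body presses on something with over 40 N, if the wrist force passes 120 N, or if a joint passes its speed limit or range.

## Working session

There is one attempt and no reset: what is moved stays moved. The work goes in short steps, each a Python script; the robot and the scene stay as the last script left them, time stands still between calls to the robot, and variables do not carry over. Pictures are saved under pics/ and viewed, at most 10 in all, crops included, and the job is handed in when it is done.

```bash
mkdir -p pics; ls
cat > h.py <<'E'
import numpy as np, cv2
from bench import *
def pts(c, uv):
    "pixels Nx2 -> undistorted slopes Nx2"
    K=c["intrinsics"]; k=c["k1"]
    uv=np.atleast_2d(np.asarray(uv,float))
    d=(uv-[K[0,2],K[1,2]])/[K[0,0],K[1,1]]
    s=d.copy()
    for _ in range(20): s=d/(1+k*(s**2).sum(1,keepdims=True))
    return s
def world(c, uv, z=None):
    "world points from the depth picture at pixels"
    uv=np.atleast_2d(np.asarray(uv)); s=pts(c,uv)
    z=c["range_z"][uv[:,1].astype(int),uv[:,0].astype(int)] if z is None else z
    p=np.c_[s,np.ones(len(s))]*np.asarray(z).reshape(-1,1)
    return (p-c["t"])@c["R"]
def ray(c,uv):
    s=pts(c,uv); o=-c["R"].T@c["t"]; d=np.c_[s,np.ones(len(s))]@c["R"]
    return o,d
def atz(c,uv,h):
    o,d=ray(c,uv); return o+d*((h-o[2])/d[:,2:3])
def proj(c,X):
    p=np.atleast_2d(X)@c["R"].T+c["t"]; s=p[:,:2]/p[:,2:]
    s=s*(1+c["k1"]*(s**2).sum(1,keepdims=True)); K=c["intrinsics"]
    return s*[K[0,0],K[1,1]]+[K[0,2],K[1,2]]
def mask_world(c,m):
    v,u=np.nonzero(m&(c["range_z"]>0)); return world(c,np.c_[u,v])
E
python3 - <<'E'
from h import *
for n in("scene","side","wrist"):
    c=capture(n); cv2.imwrite(f"pics/{n}0.png",c["image"])
    print(n,"cam at",(-c["R"].T@c["t"]).round(3),"fwd",c["R"][2].round(2),c["intrinsics"][0,0],c["k1"])
    if n=="wrist":continue
    for q in("gauge","holder","gearbox","keep","rail","stay_pin","tilt_handle","sash_pulley"):
        for r in silhouettes(n,q):
            P=mask_world(c,r["region"]); 
            if len(P)>20: print(n,q,round(r["conf"],2),np.round(r["xy"]),r["region"].sum(),"med",np.median(P,0).round(3),"zmax",np.percentile(P[:,2],98).round(3))
E
```

```text
pics
scene cam at [1.295 0.444 1.028] fwd [-0.56 -0.35 -0.75] 595.3095032709027 -0.11239828135379738
scene gauge 0.89 [305. 191.] 304 med [ 0.444 -0.127  0.076] zmax 0.105
scene holder 0.85 [306. 209.] 1067 med [ 0.457 -0.116  0.043] zmax 0.052
scene gearbox 0.75 [432. 257.] 1501 med [0.442 0.187 0.049] zmax 0.062
scene gearbox 0.19 [348. 256.] 4935 med [0.565 0.053 0.072] zmax 0.097
scene keep 0.93 [273. 325.] 1602 med [ 0.758 -0.005  0.02 ] zmax 0.033
scene keep 0.78 [352. 336.] 1585 med [0.697 0.15  0.022] zmax 0.033
scene rail 0.87 [348. 256.] 4566 med [0.566 0.055 0.073] zmax 0.096
scene rail 0.37 [435. 357.] 867 med [0.67  0.31  0.013] zmax 0.052
scene stay_pin 0.66 [356. 237.] 186 med [0.451 0.009 0.004] zmax 0.023
scene tilt_handle 0.97 [173. 238.] 837 med [ 0.685 -0.336  0.041] zmax 0.056
scene sash_pulley 0.96 [437. 358.] 764 med [0.671 0.31  0.021] zmax 0.052
side cam at [ 0.502 -1.113  0.702] fwd [ 0.06  0.86 -0.51] 508.1347104669102 -0.13846287754162653
side gauge 0.7 [267. 257.] 301 med [ 0.438 -0.14   0.079] zmax 0.104
side holder 0.7 [267. 274.] 1264 med [ 0.438 -0.155  0.037] zmax 0.052
side gearbox 0.77 [266. 209.] 1278 med [0.431 0.163 0.032] zmax 0.061
side keep 0.66 [360. 222.] 683 med [0.686 0.129 0.019] zmax 0.032
side keep 0.61 [388. 251.] 881 med [ 0.746 -0.026  0.018] zmax 0.031
side rail 0.68 [312. 254.] 1834 med [ 0.553 -0.121  0.075] zmax 0.102
side stay_pin 0.62 [273. 249.] 74 med [0.457 0.003 0.005] zmax 0.023
side tilt_handle 0.98 [381. 328.] 1091 med [ 0.678 -0.347  0.04 ] zmax 0.055
side sash_pulley 0.61 [337. 194.] 393 med [0.652 0.299 0.016] zmax 0.049
wrist cam at [0.193 0.573 0.385] fwd [ 0.26 -0.13 -0.96] 401.5263402190245 0.024697011877089326
```

Run:
```python
import cv2
a=cv2.imread("pics/scene0.png")[150:400,130:480]
cv2.imwrite("pics/crop0.png",cv2.resize(a,(800,571),interpolation=cv2.INTER_CUBIC))
```

```text
(no output)
```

View pics/crop0.png

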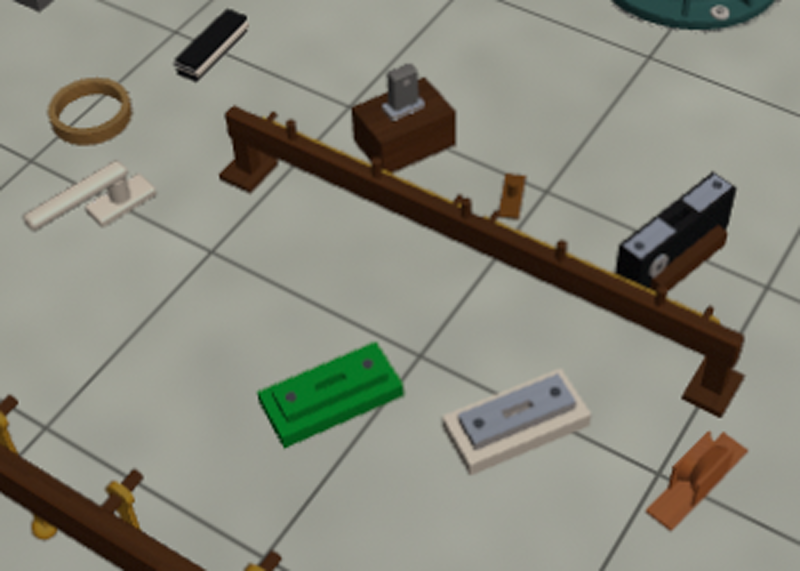

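The scene shows the true keep (white sash, steel plate) at scene px (352,336). The green look-alike at (273,325) must be left alone. The gauge in its holder is at (305,195), the gearbox at (432,257), and the rail runs between them. Next come coarse poses from the depth data, with yaw.

```bash
cat >> h.py <<'E'
def rect(P):
    "centre, sizes, yaw of the long side of points in plan"
    (c,(w,h),a)=cv2.minAreaRect(P[:,:2].astype(np.float32)*1000)
    if w<h: w,h,a=h,w,a+90
    a=(a+90)%180-90
    return np.round(c,1)/1000,(round(w),round(h)),round(float(a),1)
def quat(yaw):
    "tool down, tool y along yaw+90deg"
    from scipy.spatial.transform import Rotation as R
    x=np.array([np.cos(yaw),np.sin(yaw),0]); z=np.array([0,0,-1.]); y=np.cross(z,x)
    return R.from_matrix(np.c_[x,y,z]).as_quat()
E
python3 - <<'E'
from h import *
for n in("scene","side"):
    c=capture(n)
    for q,lo,hi in(("gauge",.085,.12),("holder",.044,.056),("gearbox",.054,.066),("keep",.024,.036),("keep",.013,.036),("rail",.06,.12)):
        for r in silhouettes(n,q):
            if r["conf"]<.5: continue
            m=cv2.erode(r["region"].astype(np.uint8),np.ones((2,2)))>0
            P=mask_world(c,m); P=P[(P[:,2]>lo)&(P[:,2]<hi)]
            if len(P)>15: print(n,q,np.round(r["xy"]),len(P),rect(P),"z",np.median(P[:,2]).round(4))
    P=mask_world(c,np.ones((480,640),bool)); f=P[(P[:,2]>.08)&(P[:,0]>.75)&(P[:,0]<1.3)]
    print("tall far stuff",len(f),f.min(0) if len(f) else "",f.max(0) if len(f) else "")
from scipy.spatial.transform import Rotation as R
print(R.from_quat(current_orientation()).as_matrix().round(2))
w=capture("wrist"); M=R.from_quat(current_orientation()).as_matrix()
print("cam in tool",(M.T@(-w["R"].T@w["t"]-current_position())).round(4)); print((w["R"]@M).round(3))
E
```

```text
scene gauge [305. 192.] 82 (array([ 0.4427, -0.1286]), (26, 13), -15.6) z 0.0973
scene holder [306. 208.] 457 (array([ 0.4396, -0.1282]), (91, 66), -25.9) z 0.0483
scene gearbox [428. 255.] 598 (array([0.4356, 0.1805]), (143, 30), -15.3) z 0.059
scene keep [274. 325.] 689 (array([ 0.7501, -0.0098]), (101, 39), -30.8) z 0.0293
scene keep [353. 337.] 736 (array([0.688 , 0.1472]), (101, 39), -33.1) z 0.0298
scene keep [175. 239.] 30 (array([ 0.6701, -0.3272]), (19, 11), -41.3) z 0.0284
scene keep [274. 325.] 1270 (array([ 0.7521, -0.0084]), (120, 58), -28.7) z 0.026
scene keep [353. 337.] 1354 (array([0.6889, 0.1476]), (120, 58), -32.6) z 0.0263
scene keep [175. 239.] 78 (array([ 0.6707, -0.3264]), (59, 25), -2.3) z 0.0197
scene rail [347. 256.] 3048 (array([0.5558, 0.0191]), (555, 32), 89.9) z 0.0804
tall far stuff 16212 [ 0.7500018  -0.75223278  0.08005332] [1.04197868 0.67258448 0.22689993]
side gauge [266. 256.] 113 (array([ 0.4366, -0.1395]), (27, 18), -16.4) z 0.0958
side gearbox [267. 208.] 234 (array([0.4331, 0.1733]), (136, 32), -14.9) z 0.0578
side keep [387. 252.] 263 (array([ 0.7494, -0.0171]), (98, 35), -32.5) z 0.0289
side keep [362. 221.] 190 (array([0.687 , 0.1387]), (97, 37), -29.4) z 0.0288
side keep [387. 252.] 545 (array([ 0.7482, -0.0244]), (111, 50), -24.0) z 0.0233
side keep [362. 221.] 432 (array([0.6854, 0.1323]), (117, 52), -23.5) z 0.022
side rail [313. 258.] 979 (array([0.5512, 0.008 ]), (554, 29), 89.9) z 0.0837
side rail [267. 208.] 32 (array([0.4362, 0.1658]), (124, 25), -8.6) z 0.0609
tall far stuff 25788 [ 0.75002407 -0.72237462  0.08002547] [1.2998464  1.93741684 0.47015604]
[[-0.9   0.44  0.  ]
 [ 0.44  0.9  -0.  ]
 [-0.   -0.   -1.  ]]
cam in tool [ 0.0791 -0.0004 -0.1622]
[[-0.     1.    -0.001]
 [-0.958 -0.    -0.287]
 [-0.287  0.     0.958]]
```

Run:
```python
from h import *
import pickle
D={}
for k,(x,y,z,yaw) in {"gb1":(.435,.178,.17,-15),"gb2":(.450,.160,.19,-15),"kp1":(.687,.145,.17,-32),"kp2":(.67,.12,.19,-32),"ga1":(.440,-.132,.215,-26),"ga2":(.455,-.155,.235,-26)}.items():
    if k=="ga1": move_ptp([.5,.0,.22],quat(np.radians(-26)+np.pi))
    if k=="kp1": move_ptp([.56,.16,.22],quat(np.radians(-25)+np.pi))
    move_ptp([x,y,z],quat(np.radians(yaw)+np.pi)); sleep(.2)
    c=capture("wrist"); D[k]=c
    q={"g":"gearbox" if k[1]=="b" else "gauge","k":"keep"}[k[0]]
    c["sil"]=silhouettes("wrist",q)
    if q=="gauge": c["sil_h"]=silhouettes("wrist","holder")
    c["tcp"]=current_position(); c["j"]=current_joint_pos()
    print(k,current_clock(),[(round(s["conf"],2),np.round(s["xy"]),s["region"].sum()) for s in c["sil"]])
pickle.dump(D,open("D.pkl","wb"))
cv2.imwrite("pics/w1.png",cv2.resize(np.vstack([np.hstack([D[k]["image"] for k in r]) for r in (("gb1","kp1"),("ga1","ga2"))]),(800,600),interpolation=cv2.INTER_AREA))
lim={"gb":(.054,.066),"kp":(.024,.036),"ga":(.09,.12)}
for k,c in D.items():
    for s in c["sil"]:
        if s["conf"]<.5: continue
        P=mask_world(c,s["region"]); lo,hi=lim[k[:2]]; P=P[(P[:,2]>lo)&(P[:,2]<hi)]
        if len(P)>20: print(k,len(P),rect(P),np.median(P[:,2]).round(4))
```

```text
gb1 3.4917 [(0.69, array([321., 213.]), np.int64(11768))]
gb2 4.0417 [(0.92, array([336., 185.]), np.int64(10937)), (0.66, array([524., 346.]), np.int64(455))]
kp1 5.4833 [(0.98, array([231., 350.]), np.int64(2551)), (0.61, array([319., 212.]), np.int64(9917))]
kp2 6.05 [(0.85, array([364., 210.]), np.int64(9032)), (0.58, array([251., 336.]), np.int64(5368))]
ga1 7.8833 [(0.74, array([317., 217.]), np.int64(1438))]
ga2 8.5 [(0.65, array([339., 184.]), np.int64(1277))]
gb1 7848 (array([0.4319, 0.18  ]), (140, 30), -15.4) 0.0606
gb2 7285 (array([0.432, 0.18 ]), (139, 30), -15.4) 0.0606
kp1 833 (array([0.7335, 0.006 ]), (59, 26), -34.7) 0.0301
kp1 5120 (array([0.6873, 0.1471]), (100, 34), -32.8) 0.0302
kp2 4660 (array([0.6874, 0.1469]), (101, 34), -32.9) 0.0302
kp2 2487 (array([ 0.736 , -0.0026]), (71, 35), -30.9) 0.0302
ga1 961 (array([ 0.4359, -0.1313]), (30, 16), -26.4) 0.1038
ga2 886 (array([ 0.4356, -0.1312]), (29, 16), -25.7) 0.1038
```

View pics/w1.png

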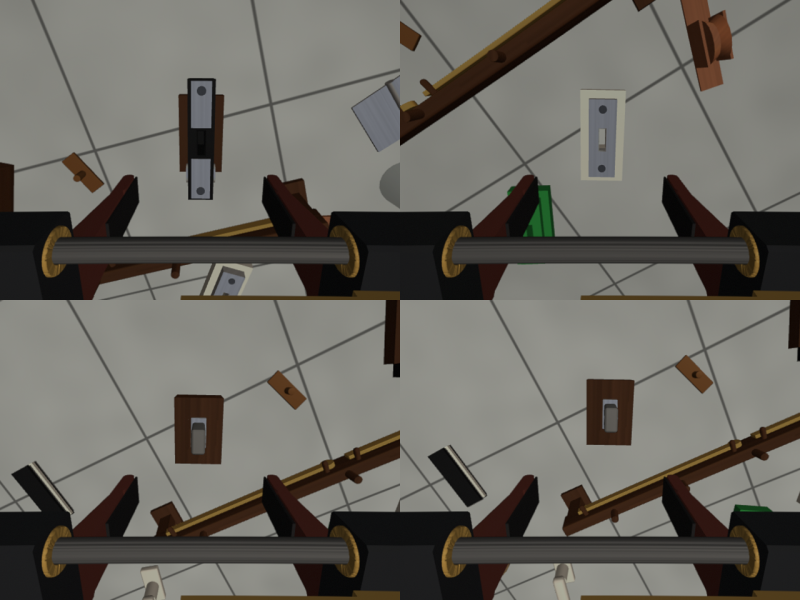

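The wrist views agree to under 1 mm, and every size matches: grip 30x16 at top z 0.104, gearbox 140x30 at 0.060, keep plate 100x34 at 0.030. The slots may not sit at the body centres, so I'll rectify the two top faces and check.

Run:
```python
from h import *
import pickle
D=pickle.load(open("D.pkl","rb"))
def ortho(c,ctr,yaw,h,s=4,L=75,W=22):   # s px/mm, +x right, +y up
    a=np.arange(-L,L,1/s)/1000; b=np.arange(W,-W,-1/s)/1000
    X,Y=np.meshgrid(a,b); ca,sa=np.cos(yaw),np.sin(yaw)
    P=np.c_[(ctr[0]+ca*X-sa*Y).ravel(),(ctr[1]+sa*X+ca*Y).ravel(),np.full(X.size,h)]
    m=proj(c,P).astype(np.float32).reshape(*X.shape,2)
    return cv2.remap(c["image"],m[...,0],m[...,1],cv2.INTER_CUBIC),cv2.remap(mask_z(c),m[...,0],m[...,1],cv2.INTER_NEAREST)
def mask_z(c):
    v,u=np.mgrid[:480,:640]; return world(c,np.c_[u.ravel(),v.ravel()])[:,2].reshape(480,640).astype(np.float32)
rows=[]
for k,ctr,yaw,h in(("gb1",(.432,.18),-15.4,.06),("gb2",(.432,.18),-15.4,.06),("kp1",(.6873,.147),-32.8,.03),("kp2",(.6873,.147),-32.8,.03)):
    im,z=ortho(D[k],ctr,np.radians(yaw),h); im=cv2.convertScaleAbs(im,alpha=1.6 if k[0]=="k" else 3)
    for x in range(0,600,40): cv2.line(im,(300+x-300-0,0),(x,6 if x!=300 else 12),(0,0,255),1)
    cv2.line(im,(300,0),(300,14),(0,255,255),1); cv2.line(im,(0,88),(14,88),(0,255,255),1)
    rows.append(im)
    low=(z<h-.004)&(np.abs(np.arange(-75,75,.25))[None]<35)&(np.abs(np.arange(22,-22,-.25))[:,None]<8)
    v,u=np.nonzero(low)
    print(k,"deep pixels",len(u), "x",(np.percentile(u,[2,98])/4-75) if len(u) else "","y",(22-np.percentile(v,[2,98])/4) if len(u) else "")
out=np.vstack(rows)[:, :]; cv2.imwrite("pics/ortho.png",cv2.resize(out,None,fx=.85,fy=.85)); print(out.shape)
```

```text
gb1 deep pixels 3383 x [-14.    11.75] y [ 3.5 -4. ]
gb2 deep pixels 3330 x [-14.    12.25] y [ 3.5  -3.75]
kp1 deep pixels 3361 x [-13.75  12.25] y [ 3.75 -3.75]
kp2 deep pixels 3255 x [-13.5   12.25] y [ 3.25 -4.  ]
(704, 600, 3)
```

View pics/ortho.png

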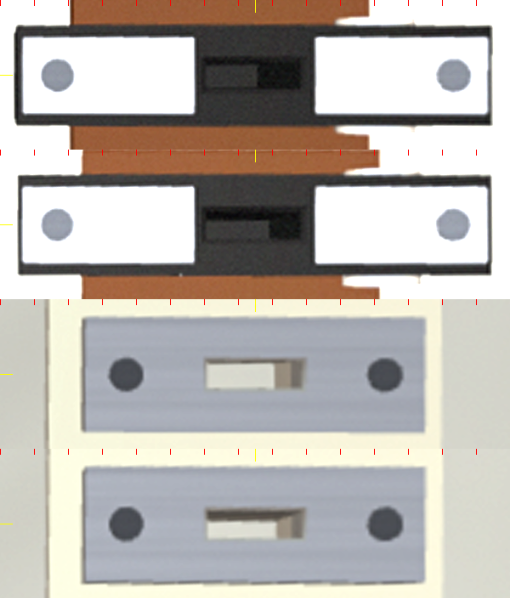

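Both slots are centred on their faces: gearbox (0.432, 0.180) at yaw -15.4°, keep (0.687, 0.147) at -32.8°. Now the grasp and lift, then a look at the gauge in hand.

Run:
```python
from h import *
import pickle
q=quat(np.radians(-26)+np.pi); x,y=.4358,-.1312
move_gripper(.05)
move_ptp([x,y,.16],q)
print("down contact",servo_line([x,y,.064],q,rate=.12,contact_N=6),current_position())
move_gripper(0.0); print("gap",current_finger_gap(),"grip",current_grip_force(),current_force())
servo_line([x,y,.175],q,rate=.1); sleep(.3)
print("gap",current_finger_gap(),current_grip_force(),current_force(),current_position(),current_clock())
c=capture("wrist"); c["sil"]=silhouettes("wrist","gauge"); c["tcp"]=current_position(); c["q"]=current_orientation()
pickle.dump(c,open("held.pkl","wb")); cv2.imwrite("pics/held.png",c["image"])
from scipy.spatial.transform import Rotation as R
M=R.from_quat(c["q"]).as_matrix()
for s in c["sil"]:
    P=(mask_world(c,s["region"])-c["tcp"])@M
    print(s["conf"],s["xy"],len(P))
    for a,b,n in((-.045,-.034,"griptop"),(.0,.012,"shoulder"),(.02,.06,"blade")):
        Q=P[(P[:,2]>a)&(P[:,2]<b)]
        if len(Q)>20: print(n,len(Q),Q.min(0).round(4),Q.max(0).round(4),np.median(Q,0).round(4))
s=capture("side"); cv2.imwrite("pics/side1.png",s["image"])
for r in silhouettes("side","gauge"): 
    P=mask_world(s,r["region"]); print("side",r["conf"],r["xy"],P.min(0).round(3),P.max(0).round(3))
```

```text
down contact False [ 0.43671053 -0.13170975  0.0647516 ]
gap 0.015529169715871056 grip 29.99553769826889 [-0.20780213  0.3030141   3.60782778]
gap 0.01595588075224349 29.99405264854431 [ 0.02394549 -0.25952937 -0.67575143] [ 0.43563068 -0.13112816  0.1746711 ] 12.8
0.55 [320.7, 316.5] 5540
griptop 3089 [-0.0104 -0.0083 -0.0421] [ 0.0158  0.0076 -0.034 ] [ 0.0048 -0.0005 -0.0396]
shoulder 968 [ 0.0078 -0.0102  0.    ] [0.0207 0.0094 0.012 ] [ 0.0168 -0.0001  0.0062]
blade 36 [ 0.01   -0.0022  0.0401] [0.0115 0.0016 0.0483] [ 0.0109 -0.0006  0.0439]
side 0.61 [264.4, 220.1] [ 0.399 -0.153 -0.003] [0.458 0.154 0.214]
```

The gauge is held upright and centred in the pads within 0.5 mm. The shoulder's underside is 14 mm below the TCP, so the next step is to carry it over and insert.

Run:
```python
from h import *
q=quat(np.radians(-15.4)+np.pi); x,y=.4320,.1800
move_ptp([x,y,.175],q)
servo_line([x,y,.118],q,rate=.1); sleep(.2)
print(current_position(),current_force(),current_clock())
hit=servo_line([x,y,.080],q,rate=.04,contact_N=8); print("A",hit,current_position(),current_force())
if not hit:
    hit=servo_line([x,y,.0715],q,rate=.015,contact_N=6); print("B",hit,current_position(),current_force())
sleep(.4); print(current_position(),current_force(),current_finger_gap(),current_clock())
c=capture("scene"); cv2.imwrite("pics/ins.png",cv2.resize(c["image"][200:300,370:490],(720,600),interpolation=cv2.INTER_CUBIC))
```

```text
[0.43260194 0.18010033 0.11865189] [ 0.24654691 -0.2385103  -1.48192235] 15.1
A False [0.43221998 0.18004672 0.08018467] [-0.35194901  0.25081603 -0.97032671]
B True [0.43217076 0.18001742 0.07406261] [-0.59836085  0.23243744  4.06868078]
[0.43217524 0.1800217  0.07405619] [-0.92168328  0.71648507  5.2976657 ] 0.015644744304551112 17.05
```

View pics/ins.png

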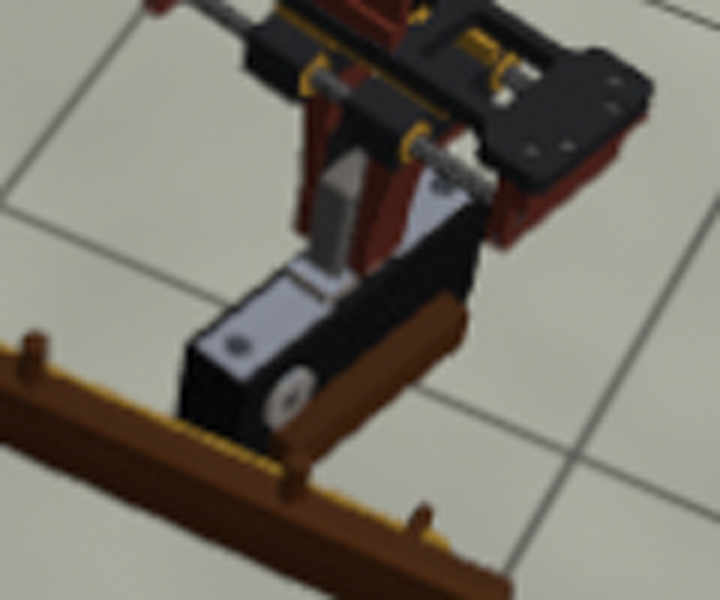

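The shoulder is flush on the face, with contact at TCP z 0.0741 as predicted. Next: draw it out, cross the rail at tip height of about 0.155 m, and check before lowering.

Run:
```python
from h import *
from scipy.spatial.transform import Rotation as R
q0=quat(np.radians(-15.4)+np.pi); q=quat(np.radians(-32.8)+np.pi); x,y=.6873,.1470
servo_line([.432,.18,.205],q0,rate=.08)
print("out",current_position(),current_finger_gap(),current_force())
servo_line([x,y,.205],q,rate=.1)
servo_line([x,y,.125],q,rate=.06); sleep(.5)
p=current_position(); M=R.from_quat(current_orientation()).as_matrix(); print(p,current_grip_force(),current_clock())
c=capture("wrist"); cv2.imwrite("pics/k.png",c["image"])
for s in silhouettes("wrist","gauge")[:1]:
    P=(mask_world(c,s["region"])-p)@M
    for a,b,n in((-.045,-.036,"griptop"),(.0,.014,"shoulder"),(.016,.06,"blade")):
        Q=P[(P[:,2]>a)&(P[:,2]<b)]
        if len(Q)>5: print(n,len(Q),Q.min(0).round(4),Q.max(0).round(4))
for s in silhouettes("wrist","keep"):
    P=mask_world(c,s["region"]); P=P[(P[:,2]>.025)&(P[:,2]<.035)]
    if len(P)>50: print("keep",s["conf"],rect(P))
```

```text
out [0.43168487 0.17990804 0.20453368] 0.015977765089350764 [-0.32432072  0.55576358 -1.75708177]
[0.68730642 0.14698963 0.12502308] 29.999047815799713 23.6
griptop 2927 [-0.0107 -0.0083 -0.0419] [ 0.0158  0.0074 -0.036 ]
shoulder 945 [ 0.0081 -0.01    0.0001] [0.0205 0.0094 0.013 ]
blade 25 [ 0.0098 -0.0022  0.0402] [0.0113 0.0016 0.0459]
keep 0.57 (array([0.678 , 0.1529]), (79, 34), -32.9)
```

View pics/k.png

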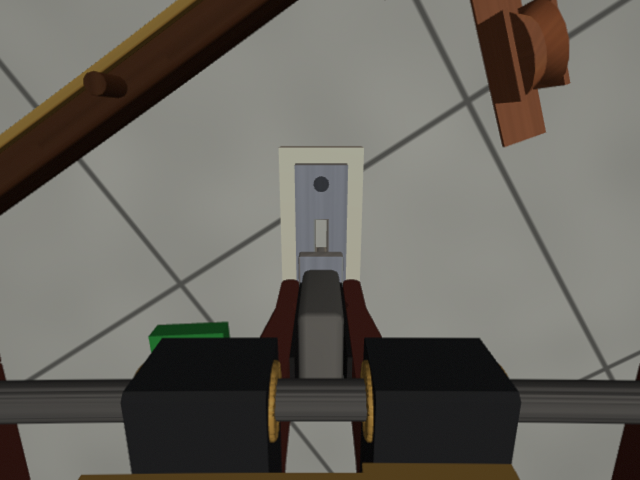

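The blade (columns 310-330) lines up with the slot at (321,235), and the gauge hasn't shifted in the grip. I'll lower to about 1 cm above the slot and hand in.

Run:
```python
from h import *
q=quat(np.radians(-32.8)+np.pi)
print(servo_line([.6873,.147,.090],q,rate=.03,contact_N=6)); sleep(1)
print(current_position(),current_grip_force(),current_finger_gap(),abs(current_qvel()).max(),current_clock())
for n in("side","scene"):
    c=capture(n)
    for s in silhouettes(n,"gauge")[:1]:
        P=mask_world(c,s["region"]); print(n,s["conf"],len(P),np.percentile(P,[3,97],0).round(3))
print(close_job())
```

```text
False
[0.68731961 0.14699279 0.09000605] 29.99913364648819 0.015894698435456635 0.0013254329386995416 26.0667
side 0.76 174 [[0.673 0.127 0.041]
 [0.702 0.152 0.121]]
scene 0.5 195 [[0.678 0.131 0.031]
 [0.707 0.154 0.122]]
the job is handed in; nothing more can be done
None
```

I handed the job in with the gauge still held upright about 11 mm above the keep slot, lined up with it; the shoulder had gone home in the gearbox, and no contact showed during the final lowering. It took 26 s of the 58 s allowed; the hand-in call returned no verdict.

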